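# Turn the divider of the wide log binder in the steriliser room

## Robot

A 6-joint arm with a two-finger parallel gripper is mounted at the origin on the work surface. World frame = base frame: x ahead of the robot, y to its left, z up, the work surface at z = 0. Lengths are in m, angles in rad, forces in N, time in s.
With the tool pointing down it reaches from about 0.35 to 0.775 m from the base axis. Payload 7.3 kg.
Tool frame: the origin (TCP) lies at the very end of the fingers, on their centre line; the grasp point (between the pads) lies 19 mm behind it; z points along the fingers, y is the line along which they close (so a half turn about z gives the same grasp; the last joint's range is limited). The gripper opens to 92 mm and grips with 3 to 60 N. Pads are 19 mm wide; open, the fingers measure 130 mm over their backs; the gripper's body (75 mm by 190 mm) begins 47 mm behind the grasp point.
Start: joints at [-1.397, 0.342, 1.524, -0, 1.275, -0.146], TCP at [0.165, -0.498, 0.227] pointing down, gripper open.
Joint ranges: [-2.53, 2.53], [-0.77, 2.02], [0.04, 2.7], [-1, 4.14], [0.28, 2.66], [-3.11, 3.11]. Speed limits (rad/s): [2.57, 2.57, 3.14, 3.14, 3.14, 3.14].

## Interface

Orientations are given as [roll, pitch, yaw] about the fixed x, y, z axes, in that order (R = Rz(yaw) Ry(pitch) Rx(roll)).
In Python, from cell import robot gives the robot as it stands. The module is installed in compiled form; this text tells all that it offers.
- The arm moves only by the tool arm_command, never from a script. Its argument "moves" is a list of rows, each a list of 3 entries, a list of its own where there are three numbers: the shift along the tool's x, y, z in m, then the turn, a rotation vector about the tool's x, y, z in rad, then the finger opening in m, from 0 to 0.0918. In form: [[[dx, dy, dz], [ax, ay, az], claw], ...]. A call has exactly 5 rows; each row is the pose to reach, as a shift and turn from the pose commanded when the call began, along the tool's axes at that moment; what a row does not reach only later rows make up. A row lasts 1/10 s, in which the tool goes at most 50 mm and 8.59 degrees, less where a joint would pass 70% of its speed; a pose out of reach is approached as far as the arm can. A call with a gripper value outside its range is refused whole. The fingers move at their own pace and stop on an object; "squeeze" is the grip in N (left out, the last holds). Time passes only in rows, so rows that repeat a pose let the fingers close, or fill a call up. It gives the time, the measured TCP pose, the force, the opening and the grip force at its end, in the units of the state.
- robot.observe(): the state, without advancing time (a new reading comes with each control period).
- robot.read_camera(name): name is "side" or "top"; returns the picture (480x640x3 uint8, red, green, blue); there is no depth.
- robot.camera_model(name): a dict with "fx", "fy", "cx", "cy" (pixels), "k1" (the pictures are not rectified: a ray, as slopes to the right and down, at radius r is drawn at 1 + k1 r^2 times it, then the intrinsics apply), "R" (3x3) and "t" (3): a world point X has camera coordinates R X + t. Camera axes: x right, y down, z forward; pixel columns grow to the right and rows downward; lengths in m; the calibration is good to about 2 mm. A picture is of the moment at which its call begins. camera_model takes no time and is no camera call.
- robot.hand_in(): hands the job in; it is judged then, once.
The state is a dict: "time": time; "qpos": joint angles; "qvel": joint speeds; "joint_efforts": joint torques, N m; "tool_pos": TCP position; "tool_rot": TCP orientation; "contact_force": force on the tool from outside, world axes, zero at the start; "torque": the same for the moment, N m; "opening": finger opening in m; "grip_force": force on a finger pad.
Only numpy, scipy, OpenCV 4.12 (cv2) and the standard library are available. Lean on these libraries where they do the work, as an engineer would, in place of code of your own. Each camera call takes 0.05 s, during which the arm holds its last target. There are 200 camera calls.

## Task

The steriliser run is over: on the bench lie two small open ring binders. In the wide one with three rings, turn the stiff tabbed divider leaf right over the rings until it lies flat on the other side with its back face up, then let go. Leave the leaf of the narrow two-ring binder lying where it is.

Things in the scene. Friction and masses are not known exactly. Their poses are not given: they have to be found in the camera images.
- wide_binder: Wide open ring binder with three steel rings, fixed on the bench; dark covers 194 mm across the rings, 152 mm along them. Origin on the bench under the middle ring; x across the rings, from the leaf's starting side to its end side; y along the row of rings; z up. The leaf turns about a line parallel to y, 26 mm above the origin. Rings reach 44 mm high, the sheets on both sides 24 mm.
- wide_leaf_tab (a point): Grip point, mid-thickness on the tab in the middle of the wide leaf's free edge: 106 mm from the turning axis, 26 mm above the bench when flat. The tab is 30 mm wide along the rings, 6 mm thick, and stands out 85 to 121 mm from the axis. Pinched across its 30 mm width it can pivot between the fingers, which may point down all the way over. Axes: the binder's at angle 0; they turn with the leaf.
- wide_leaf (a joint): Angle of the wide binder's leaf about the ring axis, rad: 0 flat on the starting (binder -x) side, 1.57 upright, 3.14 flat on the other (+x) side, back face up. The leaf is a stiff pale plastic plate 3 mm thick, 140 mm along the rings, reaching 85 mm from the axis, about 60 g. It turns easily and falls by its own weight to the side it leans to.
- narrow_leaf (a joint): Angle of the leaf in the narrow binder (two rings; covers 154 mm across the rings, 97 mm along them; leaf 85 mm along the rings, reaching 65 mm, its tab 101 mm from the axis), rad: 0 flat as it starts, and to be left so. The two binders may swap places from run to run.
Mind the look-alikes: they are no part of the job. What is shaped like the part that bears narrow_leaf but blue or pink is not meant.

How it is judged:
At the end, for the whole second after the job is handed in: The wide binder's leaf has been turned right over the rings and lies at rest within 0.19 rad (11 degrees) of flat on the other side, back face up; the narrow binder's leaf lies within 0.15 rad of flat on its starting side (value of joint wide_leaf above 2.95 rad and velocity of joint wide_leaf between -0.1 and 0.1 rad/s and value of joint narrow_leaf below 0.15 rad); the robot touches nothing.
It fails at once if the narrow binder's leaf is lifted by more than 0.35 rad (20 degrees) (value of joint narrow_leaf above 0.35 rad).
It also fails if it takes over 42 s, if anything falls off the work surface, if the arm or the gripper's body presses on something with over 40 N, if the wrist force passes 120 N, or if a joint passes its speed limit or range.

## Working session

There is one attempt and no reset: what is moved stays moved. The work goes in short steps, Python scripts to look and compute and a tool call to move; the robot and the scene stay as the last step left them, time stands still between calls to the robot, and variables do not carry over. Pictures are saved under pics/ and viewed, at most 10 in all, crops included, and the job is handed in when it is done.

Besides the shell and the picture viewer there is one more tool, called after "Emit:" as name([rows], argument=value, ...), one row to a line, values as JSON. arm_command: Moves the arm, as the interface text tells. Its arguments: {"type":"object","properties":{"moves":{"type":"array"},"squeeze":{"type":"number"}},"required":["moves"]}

```bash
mkdir -p pics; cat > h.py <<'E'
import numpy as np, cv2
from cell import robot
from scipy.spatial.transform import Rotation as Ro
def snap(cam,name):
    im=robot.read_camera(cam); cv2.imwrite('pics/'+name,im[:,:,::-1]); return im
def ray(cam,u,v):
    m=robot.camera_model(cam); p=np.array([(u-m['cx'])/m['fx'],(v-m['cy'])/m['fy']])
    q=p.copy()
    for _ in range(20): q=p/(1+m['k1']*(q@q))
    R=np.array(m['R']);t=np.array(m['t'])
    return -R.T@t, R.T@np.array([q[0],q[1],1])
def onz(cam,u,v,z):
    o,d=ray(cam,u,v); return o+d*(z-o[2])/d[2]
def proj(cam,X):
    m=robot.camera_model(cam); c=np.array(m['R'])@np.array(X)+np.array(m['t']); p=c[:2]/c[2]
    p=p*(1+m['k1']*(p@p)); return np.array([p[0]*m['fx']+m['cx'],p[1]*m['fy']+m['cy']])
E
python3 - <<'E'
from h import *
snap('top','t0.png');snap('side','s0.png')
print(robot.observe())
for c in('top','side'):
    m=robot.camera_model(c);print(-np.array(m['R']).T@np.array(m['t']))
E
```

```text
{'time': 0.1, 'qpos': array([-1.39698036e+00,  3.42641391e-01,  1.52489080e+00, -8.66342818e-06,
        1.27543209e+00, -1.45977992e-01]), 'qvel': array([ 0.00106656, -0.00318439, -0.00306616,  0.00238936, -0.00077056,
        0.00059329]), 'joint_efforts': array([ 1.81926644e-03, -4.32003272e+01, -2.44692779e+01,  7.18835159e-02,
        5.26103773e-02, -5.97960388e-05]), 'tool_pos': array([ 0.16501147, -0.49801483,  0.22613124]), 'tool_rot': array([-3.14023441e+00, -1.91320788e-04,  3.19796357e-01]), 'contact_force': array([ 0.0213669 , -0.12872161, -0.28768623]), 'torque': array([-0.00843617,  0.01762243, -0.08760487]), 'grip_force': 0.0, 'opening': 0.09176974880992292}
[0.36322232 0.06927813 0.87157302]
[0.38793799 0.67579761 0.55618829]
```

View pics/t0.png

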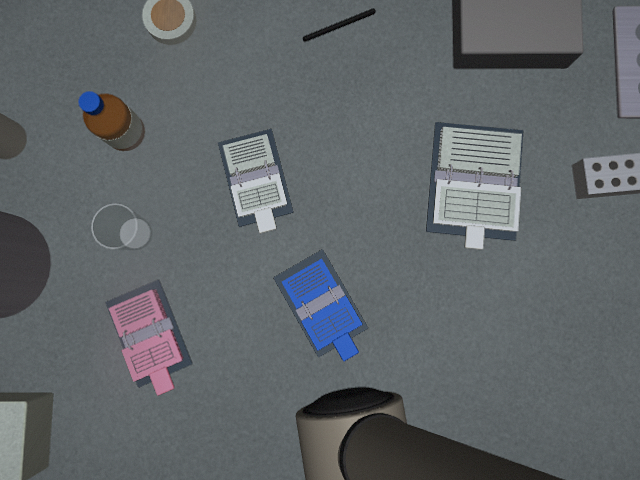

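View pics/s0.png

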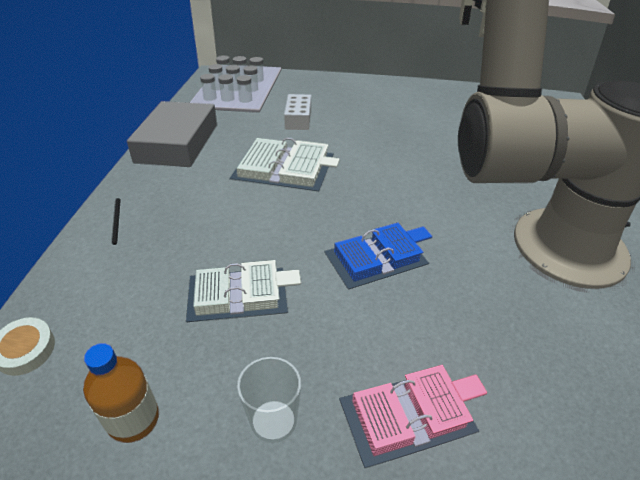

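The white candidates in the top picture are the binder at (475,180), which is larger and has three rings, and the one at (255,180), which has two rings. Blue (320,300) and pink (148,335) are look-alikes. The one at (475,180) fits the wide binder, so I'll confirm it in a crop.

```bash
python3 - <<'E'
import cv2
im=cv2.imread('pics/t0.png')[110:260,410:550]
cv2.imwrite('pics/c0.png',cv2.resize(im,None,fx=4,fy=4,interpolation=cv2.INTER_CUBIC))
E
```

```text
(no output)
```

View pics/c0.png

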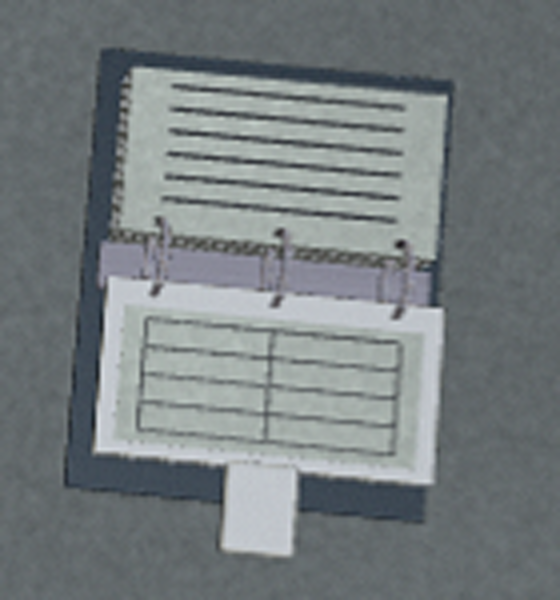

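The crop shows three rings at crop (160,255), (280,265) and (402,280), so this is the wide binder. The tab corners are at crop (227,462), (299,467), (294,557) and (220,552). Next I'll fit the pose.

```bash
python3 - <<'E'
from h import *
from scipy.optimize import least_squares
px=np.array([[100,48],[453,82],[424,522],[65,487],[227,462],[299,467],[294,557],[220,552],[106,278],[443,308],[433,484],[94,452]])/4+[410,110]
# image up ~ +x binder, image left = +y
M=[[.097,.076,.002],[.097,-.076,.002],[-.097,-.076,.002],[-.097,.076,.002],
[-.085,.015,.0275],[-.085,-.015,.0275],[-.121,-.015,.029],[-.121,.015,.029],
None,None,[-.085,-.07,.0275],[-.085,.07,.0275]]
idx=[i for i in range(12) if M[i]]
def w(p,m):
    c,s=np.cos(p[2]),np.sin(p[2]); return [p[0]+c*m[0]-s*m[1],p[1]+s*m[0]+c*m[1],m[2]]
f=lambda p:np.concatenate([proj('top',w(p,M[i]))-px[i] for i in idx])
r=least_squares(f,[.45,-.15,0]); p=r.x
print(p,r.fun.reshape(-1,2).round(1))
for a in np.radians([0,45,90,135,180]):
    q=w(p,[-.106*np.cos(a),0,.026+.106*np.sin(a)]);print(a,np.round(q,4),np.hypot(*q[:2]))
for n,m in(('tab',[-.121,0,.029]),('ring',[0,0,.044]),('tabL',[-.121,.015,.026])): print(n,proj('side',w(p,m)))
print(Ro.from_euler('xyz',robot.observe()['tool_rot']).as_matrix().round(3))
E
```

```text
[ 0.57079819 -0.18613235 -0.09355875] [[ 0.2 -0.2]
 [-0.2 -0.7]
 [-0.2 -0.1]
 [-0.1 -0.1]
 [-0.1  0.5]
 [ 0.1  1.1]
 [ 0.1  0. ]
 [ 0.3 -0.5]
 [ 0.1  0.1]
 [-0.1 -0.2]]
0.0 [ 0.4653 -0.1762  0.026 ] 0.49751922742666715
0.7853981633974483 [ 0.4962 -0.1791  0.101 ] 0.5275176681960687
1.5707963267948966 [ 0.5708 -0.1861  0.132 ] 0.6003797321282177
2.356194490192345 [ 0.6454 -0.1931  0.101 ] 0.6737007905900685
3.141592653589793 [ 0.6763 -0.196   0.026 ] 0.7041720413659385
tab [337.70540623 160.79923366]
ring [282.11275707 147.67295666]
tabL [336.29827625 165.73513424]
[[ 0.949  0.314 -0.   ]
 [ 0.314 -0.949  0.001]
 [ 0.    -0.001 -1.   ]]
```

```bash
python3 - <<'E'
import cv2
im=cv2.imread('pics/s0.png')[120:200,220:350]
cv2.imwrite('pics/c1.png',cv2.resize(im,None,fx=6,fy=6,interpolation=cv2.INTER_CUBIC))
E
```

```text
(no output)
```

View pics/c1.png

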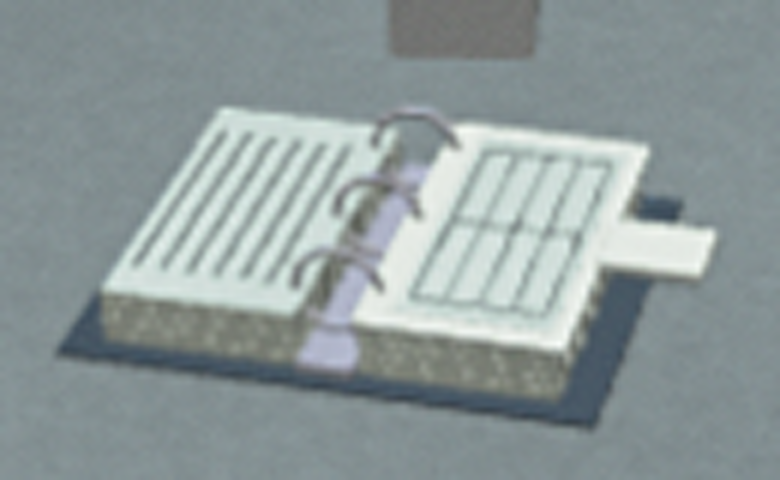

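The fit is within 1 px, and the side view agrees. I'll move above the tab first.

Emit:
arm_command([
  [[0.044,-0.024,0.012],[0,0,0.1],0.06],
  [[0.088,-0.048,0.024],[0,0,0.2],0.06],
  [[0.132,-0.072,0.036],[0,0,0.3],0.06],
  [[0.176,-0.096,0.048],[0,0,0.413],0.06],
  [[0.22,-0.12,0.06],[0,0,0.413],0.06],
], squeeze=12)

```text
time: 0.6
tool_pos: [0.3319, -0.3191, 0.168]
tool_rot: [-3.142, 0.0, -0.097]
contact_force: [1.1, -0.6, -0.1]
opening: 0.0613
grip_force: 0.0
```

```bash
cat > d.py <<'E'
from h import *
import sys
o=robot.observe(); R=Ro.from_euler('xyz',o['tool_rot'])
T=np.array([float(v) for v in sys.argv[1:4]]); G=Ro.from_euler('xyz',[np.pi,0,-.0936])
print(o['time'],o['tool_pos'].round(4),o['tool_rot'].round(4),'shift',R.inv().apply(T-o['tool_pos']).round(4),'turn',(R.inv()*G).as_rotvec().round(4),o['contact_force'].round(1),o['opening'],o['grip_force'])
E
python3 d.py .4633 -.1760 .12
```

```text
0.6 [ 0.3319 -0.3191  0.168 ] [-3.1415e+00  1.0000e-04 -9.7000e-02] shift [ 0.1169 -0.1552  0.048 ] turn [-0.0001  0.0001 -0.0034] [ 1.1 -0.6 -0.1] 0.06126357280737556 0.0
```

Emit:
arm_command([
  [[0.028,-0.038,0.012],[0,0,0],0.06],
  [[0.056,-0.075,0.024],[0,0,0],0.06],
  [[0.085,-0.113,0.036],[0,0,0],0.06],
  [[0.1136,-0.1503,0.047],[0,0,0],0.06],
  [[0.1136,-0.1503,0.047],[0,0,0],0.06],
])

```text
time: 1.1
tool_pos: [0.4601, -0.1772, 0.1199]
tool_rot: [-3.139, 0.002, -0.087]
contact_force: [0.4, -1.3, -0.9]
opening: 0.06
grip_force: 0.0
```

```bash
python3 d.py .4633 -.1760 .010
```

```text
1.1 [ 0.4601 -0.1772  0.1199] [-3.1395e+00  1.8000e-03 -8.7400e-02] shift [ 0.0033 -0.0012  0.1099] turn [-0.0021  0.0018  0.0062] [ 0.4 -1.3 -0.9] 0.05999354890517789 0.0
```

Emit:
arm_command([
  [[0,0,0],[0,0,0],0.06],
  [[0,0,0.02],[0,0,0],0.06],
  [[0,0,0.04],[0,0,0],0.06],
  [[0,0,0.06],[0,0,0],0.06],
  [[0,0,0.06],[0,0,0],0.06],
])

```text
time: 1.6
tool_pos: [0.4559, -0.1822, 0.0598]
tool_rot: [-3.14, 0.004, -0.095]
contact_force: [0.1, 0.1, 0.5]
opening: 0.06
grip_force: 0.0
```

```bash
python3 -c "
from h import *
snap('side','s1.png')
im=cv2.imread('pics/s1.png')[60:210,220:420]
cv2.imwrite('pics/c2.png',cv2.resize(im,None,fx=4,fy=4,interpolation=cv2.INTER_CUBIC))"; python3 d.py .4633 -.1760 .010
```

```text
1.65 [ 0.4569 -0.1825  0.0611] [-3.1409e+00  2.2000e-03 -9.5200e-02] shift [ 0.0058 -0.0071  0.0511] turn [-0.0007  0.0022 -0.0016] [0.4 0.7 0.5] 0.05997763992960062 0.0
```

View pics/c2.png

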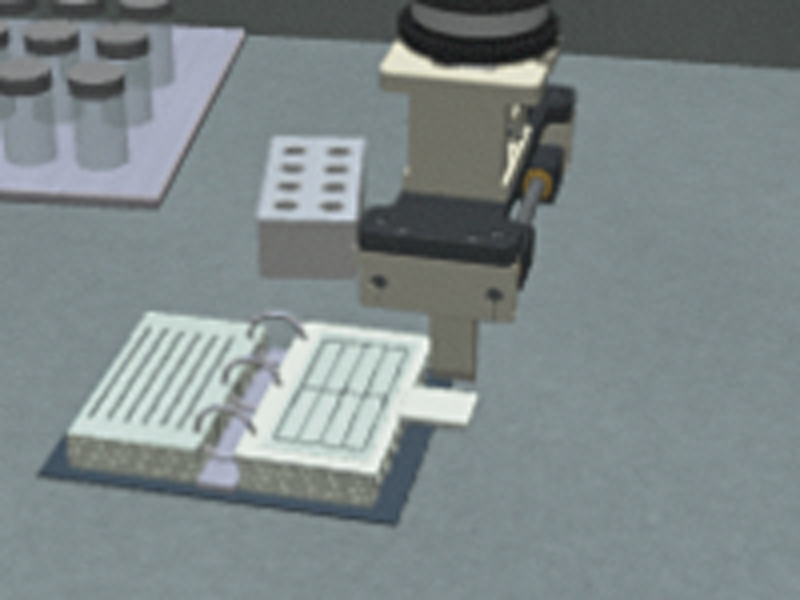

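The picture shows the fingers above the tab, with the tab tip at crop (475,400) and the fingertip at (455,375). There is an offset of about 6 mm to correct before descending.

Emit:
arm_command([
  [[0.006,-0.007,0],[0,0,0],0.06],
  [[0.006,-0.007,0.01],[0,0,0],0.06],
  [[0.006,-0.007,0.02],[0,0,0],0.06],
  [[0.006,-0.007,0.02],[0,0,0],0.06],
  [[0.006,-0.007,0.02],[0,0,0],0.06],
])

```text
time: 2.15
tool_pos: [0.4646, -0.1751, 0.0412]
tool_rot: [-3.141, 0.001, -0.093]
contact_force: [0.3, -0.3, -0.4]
opening: 0.06
grip_force: 0.0
```

```bash
python3 d.py .4633 -.1760 .010; python3 -c "
from h import *
print([(4*(proj('side',[.4569,-.1825+d,.061])-[220,60])).round() for d in (-.04,.04)])"
```

```text
2.15 [ 0.4646 -0.1751  0.0412] [-3.1413e+00  9.0000e-04 -9.3100e-02] shift [-0.0011  0.001   0.0312] turn [-0.0003  0.0009  0.0005] [ 0.3 -0.3 -0.4] 0.05996342556820429 0.0
[array([469., 305.]), array([454., 381.])]
```

Projection agrees with the picture. Descending and closing the fingers.

Emit:
arm_command([
  [[-0.001,0.001,0.012],[0,0,0],0.06],
  [[-0.001,0.001,0.022],[0,0,0],0.06],
  [[-0.001,0.001,0.031],[0,0,0],0.06],
  [[-0.001,0.001,0.031],[0,0,0],0.06],
  [[-0.001,0.001,0.031],[0,0,0],0.02],
])

```text
time: 2.65
tool_pos: [0.4637, -0.1762, 0.0104]
tool_rot: [-3.141, 0.0, -0.093]
contact_force: [0.6, -0.4, 0.1]
opening: 0.0559
grip_force: 0.0
```

Emit:
arm_command([
  [[0,0,0],[0,0,0],0.02],
  [[0,0,0],[0,0,0],0.02],
  [[0,0,0],[0,0,0],0.02],
  [[0,0,0],[0,0,0],0.02],
  [[0,0,0],[0,0,0],0.02],
])

```text
time: 3.15
tool_pos: [0.4639, -0.1748, 0.0107]
tool_rot: [-3.14, -0.0, -0.094]
contact_force: [2.8, 7.8, 2.5]
opening: 0.0299
grip_force: 12.0
```

```bash
python3 d.py .4633 -.1760 .010; python3 -c "
import numpy as np
for a in range(9,181,9):
  a=np.radians(a); print(round(.108*(1-np.cos(a)),4),round(-.108*np.sin(a),4))"
```

```text
3.15 [ 0.4639 -0.1748  0.0107] [-3.1396e+00 -1.0000e-04 -9.4200e-02] shift [-0.0005  0.0013  0.0007] turn [-0.002  -0.0001 -0.0006] [2.8 7.8 2.5] 0.029924016155059043 11.999950110912323
0.0013 -0.0169
0.0053 -0.0334
0.0118 -0.049
0.0206 -0.0635
0.0316 -0.0764
0.0445 -0.0874
0.059 -0.0962
0.0746 -0.1027
0.0911 -0.1067
0.108 -0.108
0.1249 -0.1067
0.1414 -0.1027
0.157 -0.0962
0.1715 -0.0874
0.1844 -0.0764
0.1954 -0.0635
0.2042 -0.049
0.2107 -0.0334
0.2147 -0.0169
0.216 -0.0
```

The tab is gripped at 29.9 mm. I'll ease the sideways force and start the arc.

Emit:
arm_command([
  [[0.0013,-0.002,-0.017],[0,0,0],0.02],
  [[0.005,-0.002,-0.0334],[0,0,0],0.02],
  [[0.012,-0.002,-0.049],[0,0,0],0.02],
  [[0.0205,-0.002,-0.0635],[0,0,0],0.02],
  [[0.0315,-0.002,-0.0764],[0,0,0],0.02],
])

```text
time: 3.65
tool_pos: [0.4953, -0.1774, 0.0877]
tool_rot: [3.141, 0.0, -0.093]
contact_force: [2.1, -1.7, -4.3]
opening: 0.0297
grip_force: 12.0
```

```bash
python3 d.py .4948 -.1790 .0864; python3 -c "
from h import *
snap('side','s2.png')
im=cv2.imread('pics/s2.png')[60:210,220:420]
cv2.imwrite('pics/c3.png',cv2.resize(im,None,fx=4,fy=4,interpolation=cv2.INTER_CUBIC))"
```

```text
3.65 [ 0.4953 -0.1774  0.0877] [ 3.1409  0.     -0.0933] shift [-0.0003  0.0016  0.0013] turn [0.0007 0.     0.0003] [ 2.1 -1.7 -4.3] 0.029719117570170168 11.999772191047668
```

View pics/c3.png

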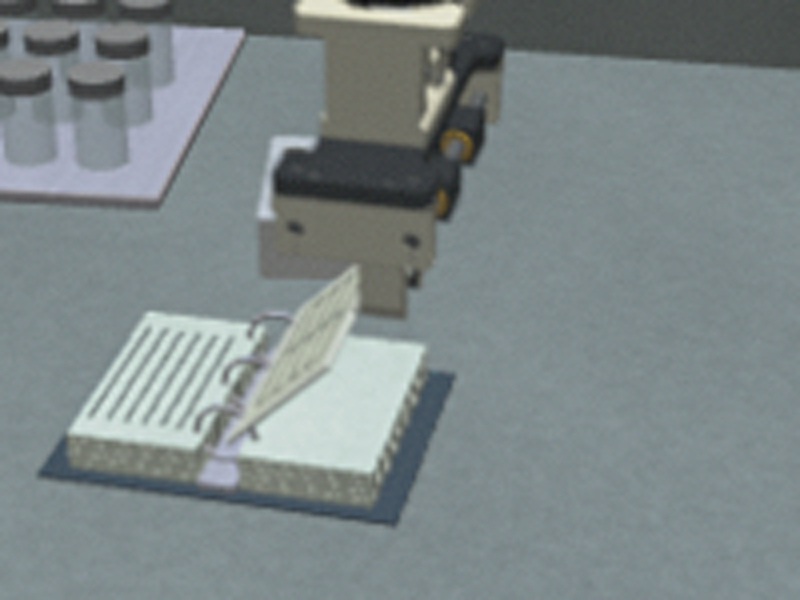

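The leaf is at about 45° and its upper edge at crop (355,270) is held in the fingers. I'll continue the arc.

Emit:
arm_command([
  [[0.013,0,-0.0105],[0,0,0],0.02],
  [[0.0275,0,-0.0192],[0,0,0],0.02],
  [[0.043,0,-0.0255],[0,0,0],0.02],
  [[0.0595,0,-0.0295],[0,0,0],0.02],
  [[0.0764,0,-0.031],[0,0,0],0.02],
])

```text
time: 4.2
tool_pos: [0.5713, -0.1847, 0.1181]
tool_rot: [3.141, 0.001, -0.093]
contact_force: [-1.6, -2.8, -2.4]
opening: 0.0301
grip_force: 12.0
```

```bash
python3 d.py .5708 -.1845 .118
```

```text
4.2 [ 0.5713 -0.1847  0.1181] [ 3.1407e+00  6.0000e-04 -9.3300e-02] shift [-0.0005 -0.0002  0.0001] turn [0.0009 0.0006 0.0003] [-1.6 -2.8 -2.4] 0.030111899327570302 11.99958398938179
```

Emit:
arm_command([
  [[0.0165,0,0.0013],[0,0,0],0.02],
  [[0.033,0,0.0053],[0,0,0],0.02],
  [[0.0485,0,0.0118],[0,0,0],0.02],
  [[0.063,0,0.0206],[0,0,0],0.02],
  [[0.076,0,0.0316],[0,0,0],0.02],
])

```text
time: 4.7
tool_pos: [0.6479, -0.1921, 0.0865]
tool_rot: [3.14, -0.002, -0.093]
contact_force: [-0.9, -2.4, 1.7]
opening: 0.0297
grip_force: 12.0
```

```bash
python3 d.py .6468 -.1920 .0864
```

```text
4.7 [ 0.6479 -0.1921  0.0865] [ 3.1402e+00 -1.8000e-03 -9.3300e-02] shift [-0.0011 -0.      0.0001] turn [ 0.0014 -0.0018  0.0003] [-0.9 -2.4  1.7] 0.02973861852047297 11.999722570180893
```

Emit:
arm_command([
  [[0.0105,0,0.0129],[0,0,0],0.02],
  [[0.019,0,0.0274],[0,0,0],0.02],
  [[0.0255,0,0.043],[0,0,0],0.02],
  [[0.0295,0,0.0595],[0,0,0],0.02],
  [[0.031,0,0.075],[0,0,0],0.02],
])

```text
time: 5.2
tool_pos: [0.6786, -0.195, 0.01]
tool_rot: [3.14, -0.001, -0.093]
contact_force: [3.0, -5.4, 1.0]
opening: 0.0298
grip_force: 12.0
```

```bash
python3 d.py .6783 -.195 .010; python3 -c "
from h import *
snap('side','s3.png')
im=cv2.imread('pics/s3.png')[60:210,200:400]
cv2.imwrite('pics/c4.png',cv2.resize(im,None,fx=4,fy=4,interpolation=cv2.INTER_CUBIC))"
```

```text
5.2 [ 0.6786 -0.195   0.01  ] [ 3.1404e+00 -1.5000e-03 -9.3300e-02] shift [-0.0003  0.      0.    ] turn [ 0.0012 -0.0015  0.0003] [ 3.  -5.4  1. ] 0.029780166439391638 11.999786496162415
```

View pics/c4.png

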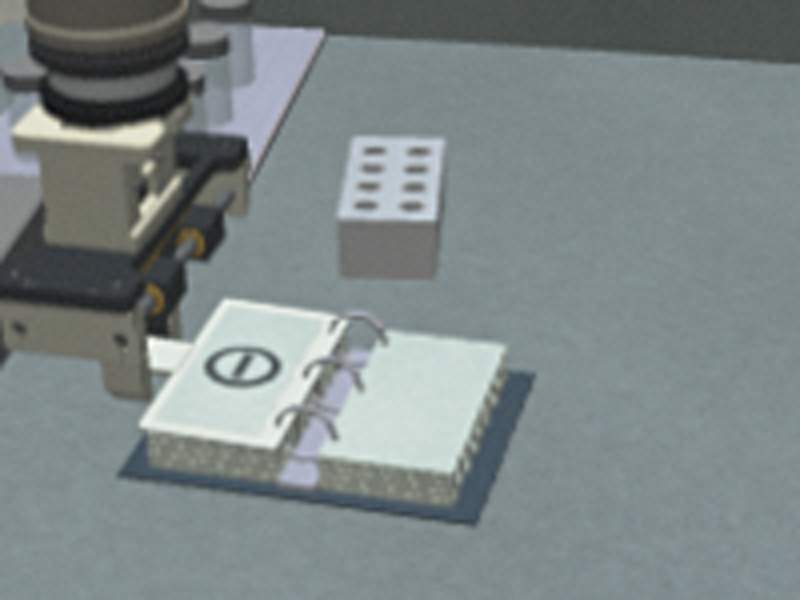

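The leaf lies flat on the far side, with its back face up (mark at crop (242,367)) and the tab still in the fingers at (165,355). Releasing and rising.

Emit:
arm_command([
  [[0,0,0],[0,0,0],0.06],
  [[0,0,0],[0,0,0],0.06],
  [[0,0,0],[0,0,0],0.06],
  [[0,0,0],[0,0,0],0.06],
  [[0,0,0],[0,0,0],0.06],
])

```text
time: 5.75
tool_pos: [0.6777, -0.194, 0.0114]
tool_rot: [-3.142, 0.0, -0.093]
contact_force: [0.1, 0.8, -0.2]
opening: 0.0595
grip_force: 0.0
```

Emit:
arm_command([
  [[0,0,-0.02],[0,0,0],0.06],
  [[0,0,-0.045],[0,0,0],0.06],
  [[0,0,-0.075],[0,0,0],0.06],
  [[0,0,-0.1],[0,0,0],0.06],
  [[0,0,-0.12],[0,0,0],0.06],
])

```text
time: 6.25
tool_pos: [0.6782, -0.1943, 0.1335]
tool_rot: [3.141, -0.002, -0.093]
contact_force: [0.3, 0.3, 0.0]
opening: 0.0598
grip_force: 0.0
```

```bash
python3 -c "
from h import *
snap('side','s4.png')
im=cv2.imread('pics/s4.png')[60:360,160:420]
cv2.imwrite('pics/c5.png',cv2.resize(im,None,fx=2,fy=2,interpolation=cv2.INTER_CUBIC))"
```

```text
(no output)
```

View pics/c5.png

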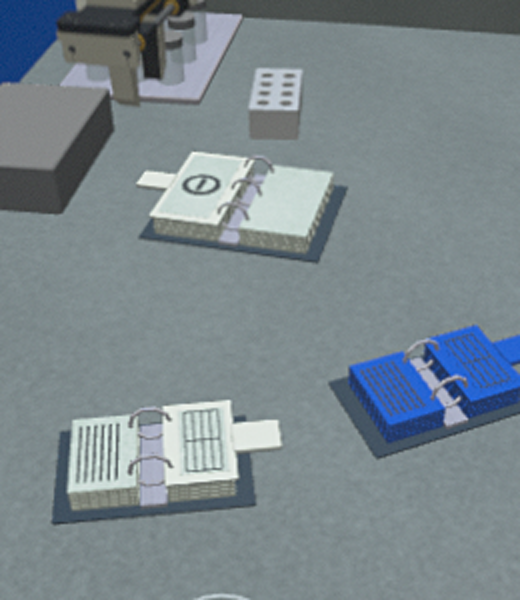

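The wide leaf is flat on the other side with its tab free at (155,180). The narrow leaf is untouched at (205,440), and the gripper is clear.

```bash
python3 -c "
from cell import robot
print(robot.hand_in())"
```

```text
the job is handed in; nothing more can be done
None
```

The wide binder's leaf is turned over and lies flat on the far side with its back face up, the narrow binder's leaf was left where it lay, and the job was handed in at about 6.3 s with the gripper clear; the hand-in returned no verdict.

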